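# Weigh a control transformer on a hand scale

## Robot

A 6-joint arm with a two-finger parallel gripper is mounted at the origin on the work surface. World frame = base frame: x ahead of the robot, y to its left, z up, the work surface at z = 0. Lengths are in m, angles in rad, forces in N, time in s.
With the tool pointing down it reaches from about 0.275 to 0.875 m from the base axis. Payload 12.5 kg.
Tool frame: the origin (TCP) lies at the very end of the fingers, on their centre line; the grasp point (between the pads) lies behind it (manip.grasp_offset is the z of the grasp point in the tool frame, in m); z points along the fingers, y is the line along which they close (so a half turn about z gives the same grasp; the last joint's range is limited). The gripper opens to 85 mm and grips with 20 to 120 N. Pads are 22 mm wide; open, the fingers measure 114 mm over their backs; the gripper's body (76 mm by 85 mm) begins 54 mm behind the grasp point. The pads swing forward as they close: fully open they stand 13 mm farther back than shut.
Start: joints at [-1.31, 0.351, 1.652, -0, 1.139, -0.085], TCP at [0.186, -0.517, 0.231] pointing down, gripper open.
Joint ranges: [-2.75, 2.75], [-0.79, 2.1], [0.01, 2.65], [-1.57, 4.71], [0.07, 3.14], [-2.87, 2.87]. Speed limits (rad/s): [2.22, 2.22, 2.79, 3.14, 3.14, 3.14].

## Interface

Orientations are given as a 3x3 rotation matrix whose columns are the frame's x, y, z axes.
In Python, from bench import manip gives the robot as it stands. Calls block until the motion is done:
- manip.move_ptp(position, orientation): joint-space move of the TCP to a pose.
- manip.move_l(position, attitude=None, max_speed=0.15): straight line of the TCP; attitude=None keeps the orientation; max_speed is the mean speed in m/s.
- manip.move_j(angles): joint-space move.
- manip.set_gripper(opening, effort=None): opening from 0.0 (shut) to 1.0 (fully open); effort is the grip in N (None keeps the last); returns when the fingers have stopped.
- manip.dwell(seconds).
- manip.inverse_kinematics(position, orientation): joint angles nearest the present ones, or None.
- manip.grab_frame(name): name is "scene" or "top" or "wrist"; returns (picture, depth): 384x512x3 uint8, red, green, blue; 384x512 float32, m along the optical axis (not along the pixel's ray), 0 where there is no reading.
- manip.get_calibration(name): a dict with "camera_matrix" (3x3 intrinsics, pixels), "R" (3x3) and "t" (3): a world point X has camera coordinates R X + t. Camera axes: x right, y down, z forward; pixel columns grow to the right and rows downward; lengths in m; the calibration is good to about 2 mm. A picture is of the moment at which its call begins: read the wrist's pose just before it. get_calibration takes no time and is no camera call; for the wrist camera it gives the pose at the moment of the call.
A pose or a line that the arm cannot do raises manip.Unreachable and nothing moves.
- manip.sign_off(): hands the job in; it is judged then, once.
Trained networks look in the newest picture that a camera, given by its name, has taken for a name from the list of things; names that differ only in an ending like _2 or _b are one class to them, and where a whole thing is asked for, a point or a joint stands for the part that bears it (a point fixed in the world has none). Each returns a list of dicts, best first, with "confidence" (0 to 1); they miss things now and then, are a little off and sometimes report something else, mostly with a low value. They report only what shows in the picture. A call takes as long as a camera call.
- manip.look_for(camera, name): "at" ([x, y, z] in m, in world coordinates, good to about 4 mm: the middle of the surface that is visible of it).
Readings, each from a call of its own:
- manip.current_time(): time.
- manip.current_qpos(): joint angles.
- manip.current_joint_vel(): joint speeds.
- manip.current_joint_torque(): joint torques, N m.
- manip.current_ee_pos(): TCP position.
- manip.current_tcp_rot(): TCP orientation.
- manip.current_force(): force on the tool from outside, world axes, zero at the start.
- manip.current_ft_torque(): the same for the moment, N m.
- manip.current_grip_width(): opening from 0.0 (shut) to 1.0 (fully open).
- manip.current_grip_force(): force on a finger pad.
Only numpy, scipy, OpenCV 4.12 (cv2) and the standard library are available. Lean on these libraries where they do the work, as an engineer would, in place of code of your own. Each camera call takes 0.05 s, during which the arm holds its last target. There are 200 camera calls.

## Task

Weigh the transformer: take the sprung hand scale out of its stand, catch its hook under the transformer's lifting bow, take up the weight slowly, and lift until it just clears the bench by about a finger's width (10 to 15 mm); hold it hanging still for two seconds so the weight can be read. Set it gently back down upright where it stood, unhook, hang the scale upright in its stand again and let go. Lift by the scale only, never yank the load, press down on it or raise it high, and leave the other things on the bench alone.

Things in the scene. Friction and masses are not known exactly. Their poses are not given: they have to be found in the camera images.
- bench: the green work bench that everything stands on; its top is at height 0
- stand: fixed scale stand, 145 mm high: dark base plate 12 mm thick, two grey upright rods (12 mm thick, 54 mm apart) and two level steel prongs making a fork in which the scale hangs. Origin on the bench under the middle of the hanging scale (within 6 mm). The rods are centred 73 mm from it along the stand's +x; the fork is open at its -x end
- scale: sprung hand scale, hanging upright by its flange. Origin: centre of the flange's underside. Flange 56 x 50 x 8 mm (x, y, z) upon the origin; on it a rubber grip block 42 mm long in x, 24 mm thick in y, from 8 to 54 mm above the origin; below the flange the grey case, 46 x 24 mm, 80 mm down, with a hook coming out of its underside. 0.17 kg. z is up; the hook's open point is on +x
- scale_grip (a point): point on the scale's axis inside the rubber grip block, 33 mm above the scale's origin: the place to grip, fingers closing along the scale's y on the 24 mm thickness, tool pointing down
- hook (a joint): how far the spring has let the hook out downwards (m): about 0.003 when empty, 0.080 at its stop; the spring gives about 110 N per m, so once the load is off the bench it stretches no further
- hook_seat (a point): inner bottom of the hook, where the bow comes to bear; on the scale's axis, 121 mm below its origin plus the extension (joint hook). The hook is a J of 6 mm round steel in the scale's x-z plane; underside 6 mm below the seat; shank on the -x side, rising tip on the +x side, 16 mm clear between them
- transformer: control transformer: aluminium foot plate 90 x 80 x 5 mm, dark steel core and white terminal strips up to 46 mm high, and a fixed steel lifting bow standing over it. Origin: centre of the underside, on the bench at the start. Mass differs from one to the next, 0.33 to 0.77 kg (stretching the scale by 29 to 69 mm)
- bow_mid (a point): middle of the bow's top bar: 85 mm above the transformer's underside, over its centre of mass. Bar and its two uprights are 8 mm round steel; the bar runs level along the transformer's y, 60 mm clear between uprights; about 35 mm free space under the bar
- terminals: white terminal block assembly with orange connectors on a steel strip, 45 x 90 x 50 mm, loose; bystander. Origin: centre of the underside
- carton: small open cardboard parts box, 80 x 110 x 50 mm, loose; bystander. Origin: centre of the underside
- fork (a point): point in the middle of the fork, straight above the stand's origin, level with the prong tops at 145 mm. Prongs run along the stand's x from -29 to +66 mm, each 14 mm wide and 10 mm thick, with a 36 mm gap between. Nothing retains the scale: raise it about 12 mm and draw it out 70 mm along the stand's -x; hang it back the reverse way
- hook_tip (a point): centre of the rounded end of the hook's point, 11 mm to the scale's +x from the axis and 7 mm above hook_seat; its top is 10 mm above hook_seat. Above it an opening about 18 mm high leads into the hook: to catch a bar, hold the hook so that the bar is level with the middle of this opening (19 mm above hook_seat), then move the hook along the scale's +x

How it is judged:
By the outcome, as a careful person would: the job done as asked, in the order asked, and still so for the second after the job is handed in, with the robot touching nothing.
It also fails if it takes over 70 s, if anything falls off the work surface, if the arm or the gripper's body presses on something with over 40 N, if the wrist force passes 120 N, or if a joint passes its speed limit or range.

## Working session

There is one attempt and no reset: what is moved stays moved. The work goes in short steps, each a Python script; the robot and the scene stay as the last script left them, time stands still between calls to the robot, and variables do not carry over. Pictures are saved under pics/ and viewed, at most 10 in all, crops included, and the job is handed in when it is done.

```bash
ls; mkdir -p pics; cat > h.py <<'E'
import numpy as np, cv2
from bench import manip as m
def cloud(cam):
    c=m.get_calibration(cam); im,d=m.grab_frame(cam)
    K=np.array(c["camera_matrix"]);R=np.array(c["R"]);t=np.array(c["t"])
    v,u=np.mgrid[:d.shape[0],:d.shape[1]]
    P=np.stack([(u-K[0,2])/K[0,0]*d,(v-K[1,2])/K[1,1]*d,d],-1)
    W=(P-t)@R
    W[d==0]=np.nan
    return im,d,W,(K,R,t)
def proj(c,X):
    K,R,t=c; p=K@(R@np.array(X)+t); return p[:2]/p[2]
E
python3 - <<'E'
from h import *
import pickle
o={}
for cam in ("scene","top"):
    im,d,W,c=cloud(cam); o[cam]=(im,W,c)
    for n in ("stand","scale","scale_grip","hook_seat","hook_tip","transformer","bow_mid","terminals","carton"):
        r=m.look_for(cam,n)
        for q in r[:2]: print(cam,n,np.round(q["at"],4),round(q["confidence"],2),np.round(proj(c,q["at"])))
    cv2.imwrite(f"pics/{cam}.png",im[:,:,::-1])
pickle.dump(o,open("o.pkl","wb"))
a,b=[cv2.imread(f"pics/{x}.png") for x in("scene","top")]
print(m.current_time(),m.grasp_offset, -(o["scene"][2][1].T@o["scene"][2][2]),-(o["top"][2][1].T@o["top"][2][2]))
E
```

```text
pics
scene stand [ 0.6295 -0.2     0.0093] 0.79 [178. 254.]
scene scale [ 0.5906 -0.202   0.1546] 0.9 [163. 199.]
scene scale_grip [ 0.5859 -0.1983  0.1532] 0.69 [165. 197.]
scene transformer [0.5731 0.2144 0.0422] 0.77 [353. 184.]
scene bow_mid [0.573  0.2148 0.0384] 0.74 [353. 185.]
scene terminals [ 0.7194 -0.0229  0.0387] 0.88 [270. 264.]
scene carton [ 0.4319 -0.0154  0.0233] 0.59 [240. 165.]
scene carton [0.5724 0.216  0.0443] 0.17 [354. 183.]
top stand [ 0.6192 -0.1823  0.0058] 0.6 [334. 188.]
top scale [ 0.5702 -0.1868  0.1678] 0.97 [354. 204.]
top scale_grip [ 0.5716 -0.1884  0.1701] 0.89 [355. 204.]
top scale_grip [0.5622 0.2171 0.0389] 0.33 [161. 209.]
top hook_tip [ 0.6166 -0.1817  0.009 ] 0.59 [334. 189.]
top transformer [0.5648 0.2166 0.0417] 0.73 [161. 208.]
top bow_mid [0.561  0.2159 0.0422] 0.73 [161. 210.]
top terminals [ 0.7051 -0.019   0.0404] 0.72 [266. 148.]
top terminals [ 0.5701 -0.1875  0.1658] 0.23 [354. 205.]
top carton [ 0.4484 -0.0181  0.0056] 0.89 [264. 260.]
1.0 -0.0187 [ 1.2002927  -0.16344155  0.91453794] [0.52306915 0.01707519 0.92919297]
```

View pics/scene.png

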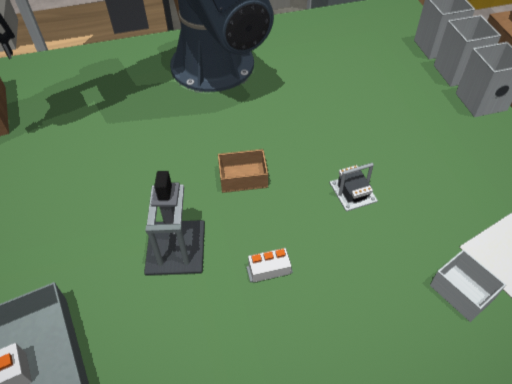

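View pics/top.png

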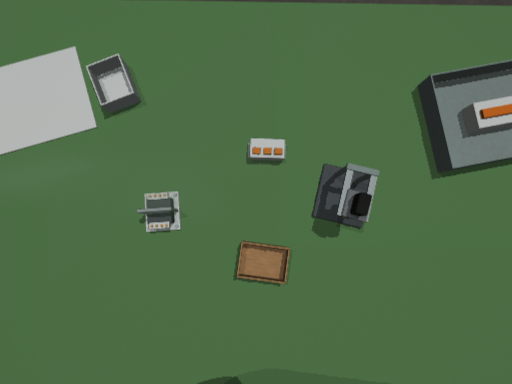

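The scene picture shows the stand with the scale at (165,200) and its fork open toward the robot. The transformer with its bow is at (353,185), the carton at (243,170) and the terminals at (270,264). The top picture agrees: stand at (345,195), scale at (355,204), and bow bar running along world y from (138,211) to (178,210). Next I go close with the wrist camera.

```bash
cat >> h.py <<'E'
def Rd(yaw):  # tool down; tool y axis along world direction yaw+90deg
    c,s=np.cos(yaw),np.sin(yaw)
    return np.array([[c,s,0],[s,-c,0],[0,0,-1.]])
E
python3 - <<'E'
from h import *
import pickle
print("R0",np.round(m.current_tcp_rot(),2))
c=m.get_calibration("wrist");R=np.array(c["R"]);t=np.array(c["t"]);C=-R.T@t
T=np.array(m.current_tcp_rot());print("cam in tool",T.T@(C-m.current_ee_pos()),"\n",np.round(T.T@R.T,3))
o=pickle.load(open("o.pkl","rb"))
def rect(W,box,n):
    x0,x1,y0,y1,z0,z1=box
    k=(W[...,0]>x0)&(W[...,0]<x1)&(W[...,1]>y0)&(W[...,1]<y1)&(W[...,2]>z0)&(W[...,2]<z1)
    p=W[k]
    r=cv2.minAreaRect(p[:,:2].astype(np.float32)) if len(p)>4 else None
    print(n,len(p),p.mean(0).round(4) if len(p) else'',r)
for cam in o:
    W=o[cam][1]
    rect(W,(.45,.75,-.35,-.1,.006,.018),cam+" base")
    rect(W,(.45,.75,-.35,-.1,.13,.16),cam+" fork/flange")
    rect(W,(.45,.75,-.35,-.1,.185,.23),cam+" grip top")
    rect(W,(.45,.67,.12,.32,.003,.012),cam+" foot")
    rect(W,(.45,.67,.12,.32,.07,.11),cam+" bow")
T=Rd(-.2)
for p in ([.50,-.19,.42],[.48,.215,.36]):
  for y in (-.2,0,np.pi): print(p,y,m.inverse_kinematics(p,Rd(y)))
E
```

```text
R0 [[ 0.94  0.34 -0.  ]
 [ 0.34 -0.94 -0.  ]
 [-0.    0.   -1.  ]]
cam in tool [ 0.06734765  0.0003711  -0.14357564] 
 [[-0.001 -0.965 -0.263]
 [ 1.    -0.001  0.001]
 [-0.001 -0.263  0.965]]
scene base 2175 [ 0.6199 -0.1993  0.0104] ((0.6073564291000366, -0.20262600481510162), (0.12033635377883911, 0.1326119601726532), 77.12262725830078)
scene fork/flange 1146 [ 0.6115 -0.2009  0.1451] ((0.6028884649276733, -0.2015889286994934), (0.06610759347677231, 0.10876094549894333), 76.75047302246094)
scene grip top 267 [ 0.5799 -0.197   0.1954] ((0.5758942365646362, -0.19703969359397888), (0.024484315887093544, 0.04492870718240738), 75.905517578125)
scene foot 310 [0.5828 0.2101 0.0054] ((0.5576722621917725, 0.21663826704025269), (0.18701642751693726, 0.2121715545654297), 87.88233947753906)
scene bow 143 [0.5664 0.2214 0.0841] ((0.5659592151641846, 0.22184303402900696), (0.00989888422191143, 0.07493768632411957), 6.992919445037842)
top base 1613 [ 0.6031 -0.184   0.0108] ((0.6030237078666687, -0.201662078499794), (0.1202387586236, 0.13028942048549652), 77.07540130615234)
top fork/flange 1048 
[... 632 characters left out ...]
39680429e+00 -4.44089210e-16
  1.54607284e+00  1.32060457e+00]
[0.5, -0.19, 0.42] 0 [-4.50191761e-01  1.98715520e-01  1.39680429e+00 -4.44089210e-16
  1.54607284e+00  1.12060457e+00]
[0.5, -0.19, 0.42] 3.141592653589793 [-4.50191761e-01  1.98715520e-01  1.39680429e+00 -4.44089210e-16
  1.54607284e+00 -2.02098809e+00]
[0.48, 0.215, 0.36] -0.2 [ 3.32593298e-01  2.03450348e-01  1.52997747e+00 -4.44089210e-16
  1.40816484e+00  2.10338963e+00]
[0.48, 0.215, 0.36] 0 [ 3.32593298e-01  2.03450348e-01  1.52997747e+00 -4.44089210e-16
  1.40816484e+00  1.90338963e+00]
[0.48, 0.215, 0.36] 3.141592653589793 [ 3.32593298e-01  2.03450348e-01  1.52997747e+00 -4.44089210e-16
  1.40816484e+00 -1.23820303e+00]
```

```bash
cat >> h.py <<'E'
def rect(W,box,n):
    x0,x1,y0,y1,z0,z1=box
    k=(W[...,0]>x0)&(W[...,0]<x1)&(W[...,1]>y0)&(W[...,1]<y1)&(W[...,2]>z0)&(W[...,2]<z1)
    p=W[k]
    r=cv2.minAreaRect(p[:,:2].astype(np.float32)) if len(p)>4 else None
    print(n,len(p),p.mean(0).round(4) if len(p) else'',np.round(np.hstack(r),4) if r else'')
    return p
E
python3 - <<'E'
from h import *
# transformer first
m.move_ptp([.53,.222,.24],Rd(.1))
im,d,W,c=cloud("wrist"); cv2.imwrite("pics/w_tr.png",im[:,:,::-1])
p=rect(W,(.5,.65,.15,.3,.075,.10),"bow"); print(np.percentile(p[:,2],[5,50,95]))
rect(W,(.48,.67,.14,.32,.002,.012),"foot")
rect(W,(.48,.67,.14,.32,.025,.055),"core")
for n in("bow_mid","transformer"): print(n,[(np.round(q["at"],4),round(q["confidence"],2)) for q in m.look_for("wrist",n)[:2]])
m.move_ptp([.55,-.19,.33],Rd(-.234))
im,d,W,c=cloud("wrist"); cv2.imwrite("pics/w_st.png",im[:,:,::-1])
p=rect(W,(.5,.65,-.3,-.1,.190,.215),"grip"); print(np.percentile(p[:,2],[5,50,95]))
rect(W,(.5,.75,-.3,-.1,.14,.16),"fork+flange"); 
rect(W,(.5,.75,-.3,-.1,.1495,.158),"flange");p=rect(W,(.5,.75,-.3,-.1,.139,.1485),"fork");print(np.percentile(p[:,2],[5,50,95]))
rect(W,(.5,.75,-.35,-.1,.006,.018),"base")
for n in("scale_grip","stand"): print(n,[(np.round(q["at"],4),round(q["confidence"],2)) for q in m.look_for("wrist",n)[:2]])
a=cv2.imread("pics/w_tr.png");b=cv2.imread("pics/w_st.png")
cv2.imwrite("pics/w2.png",cv2.resize(np.hstack([a,b]),(800,300)))
print(m.current_time())
E
```

```text
bow 522 [0.5637 0.2221 0.0889] [0.5632 0.2228 0.0081 0.0755 4.7771]
[0.08656262 0.08915046 0.09059135]
foot 2188 [0.5853 0.2239 0.0042] [0.575  0.23   0.1898 0.18   0.0443]
core 2498 [0.565  0.2231 0.043 ] [0.5632 0.2225 0.0789 0.0705 5.6569]
bow_mid [(array([0.5676, 0.2246, 0.0409]), 0.73)]
transformer [(array([0.5716, 0.2205, 0.04  ]), 0.6)]
grip 951 [ 0.5751 -0.1977  0.1993] [ 5.74300e-01 -1.97700e-01  2.35000e-02  4.14000e-02  7.61908e+01]
[0.19685936 0.19948986 0.20081624]
fork+flange 3178 [ 0.6055 -0.2026  0.1485] [ 6.00200e-01 -2.01400e-01  6.54000e-02  1.08500e-01  7.67403e+01]
flange 1090 [ 0.5788 -0.1981  0.1537] [ 5.74300e-01 -1.97600e-01  5.00000e-02  5.54000e-02  7.50138e+01]
fork 2083 [ 0.6195 -0.205   0.1458] [ 6.00800e-01 -2.01600e-01  6.54000e-02  1.07400e-01  7.69138e+01]
[0.14442242 0.14586309 0.14708866]
base 2526 [ 0.6144 -0.2046  0.0128] [ 0.6055 -0.2031  0.1202  0.1291 77.0415]
scale_grip [(array([ 0.5742, -0.2003,  0.1524]), 0.94)]
stand [(array([ 0.6178, -0.2053,  0.0151]), 0.96), (array([0.5672, 0.1974, 0.0419]), 0.74)]
5.725
```

View pics/w2.png

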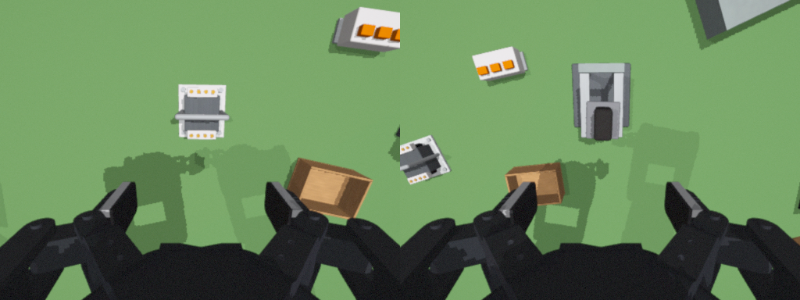

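Both views agree: the scale grip is at about (0.574, -0.198), yaw -0.24, and the bow at (0.5634, 0.2225), yaw about 0.09, with its axis at z about 0.085. Left crop: bow bar at (203,117). Right crop: scale at (603,122), fork opening downward in the picture, toward the robot. I'll grasp it now and draw it out.

```bash
python3 - <<'E'
from h import *
G=np.array([.5743,-.1977]);yaw=-.241;sy=-.229
s=np.array([np.cos(sy),np.sin(sy)])
m.move_l([*G,.20],Rd(yaw),max_speed=.2)
m.move_l([*G,.1595],max_speed=.08)
m.set_gripper(0.0,60)
print("w",m.current_grip_width(),m.current_grip_force(),m.current_force(),m.current_ee_pos())
m.move_l([*G,.1595+.014],max_speed=.04)
print(m.current_force(),m.current_ft_torque())
P=G-.082*s
m.move_l([*P,.1735],max_speed=.1)
m.move_l([*P,.235],max_speed=.15)
im,d,W,c=cloud("wrist"); cv2.imwrite("pics/w3.png",im[:,:,::-1])
e=np.array(m.current_ee_pos());T=np.array(m.current_tcp_rot())
L=(W-e)@T
L=L.reshape(-1,3);k=(abs(L[:,1])<.03)&(L[:,0]>.0)&(L[:,0]<.035)&(L[:,2]>-.05)&(L[:,2]<.16)
q=L[k]; print(len(q),np.histogram(q[:,2],bins=np.arange(-.05,.165,.004)))
f=q[(q[:,2]>0)&(q[:,2]<.015)]; print("flange tool",f.mean(0),f.min(0),f.max(0),np.median(f[:,2]))
im,d,W,c=cloud("scene"); cv2.imwrite("pics/s3.png",im[:,:,::-1])
u,v=proj(c,[*P,.2]).astype(int); cv2.imwrite("pics/s3c.png",cv2.resize(im[v-60:v+90,u-80:u+80,::-1],None,fx=3,fy=3))
a=cv2.resize(im[max(v-60,0):v+90,u-80:u+80,::-1],(533,500));cv2.imwrite("pics/c3.png",a)
print(m.current_time(),m.current_ee_pos(),m.current_grip_width())
E
```

```text
w 0.2799578788976343 58.965078592300415 [-0.1737726   0.12688137  3.09442876] [ 0.57447638 -0.19777761  0.15981105]
[-0.60805624 -0.53104612 -1.3980752 ] [-0.04785885  0.00266246 -0.00529288]
9070 (array([ 552,  332, 2740,  447,  306,  348,  319,  299,  272,  235,  188,
        105,   79, 1583,  692,   49,    0,    0,    0,    2,   44,   42,
         42,   53,   34,   31,   36,   42,   30,   31,   30,   28,   23,
         27,   18,   11,    0,    0,    0,    0,    0,    0,    0,    0,
          0,    0,    0,    0,    0,    0,    0,    0,    0]), array([-0.05 , -0.046, -0.042, -0.038, -0.034, -0.03 , -0.026, -0.022,
       -0.018, -0.014, -0.01 , -0.006, -0.002,  0.002,  0.006,  0.01 ,
        0.014,  0.018,  0.022,  0.026,  0.03 ,  0.034,  0.038,  0.042,
        0.046,  0.05 ,  0.054,  0.058,  0.062,  0.066,  0.07 ,  0.074,
        0.078,  0.082,  0.086,  0.09 ,  0.094,  0.098,  0.102,  0.106,
        0.11 ,  0.114,  0.118,  0.122,  0.126,  0.13 ,  0.134,  0.138,
        0.142,  0.146,  0.15 ,  0.154,  0.158,  0.162]))
flange tool [ 0.01974474 -0.00017159  0.00577847] [ 2.50253981e-03 -2.50771538e-02  2.68746440e-05] [0.02825973 0.02503508 0.01226718] 0.005611566326052339
9.9083 [ 0.49397017 -0.17886297  0.23368491] 0.26844899803875594
```

View pics/c3.png

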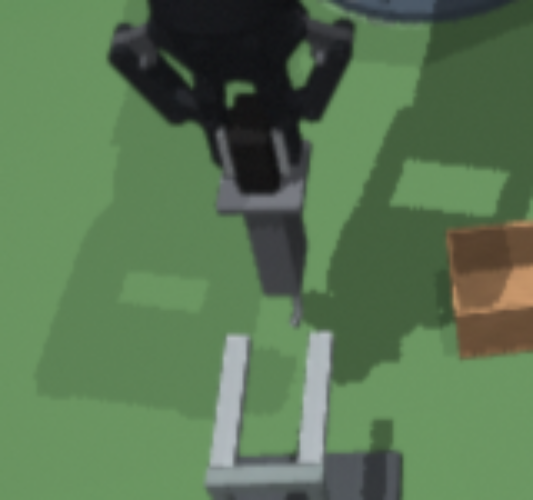

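The scale is held straight, clear of the fork at (270,330) in the crop, with its hook visible at (297,310). Next I go to a standoff beside the bow and check the hook height.

```bash
cat > s4.py <<'E'
from h import *
B=np.array([.5634,.2225]);ty=.09;t=np.array([np.cos(ty),np.sin(ty)])
def hook(cam):
    im,d,W,c=cloud(cam)
    e=np.array(m.current_ee_pos());T=np.array(m.current_tcp_rot())
    L=((W-e)@T).reshape(-1,3)
    k=(abs(L[:,1])<.02)&(abs(L[:,0])<.03)&(L[:,2]>.098)&(L[:,2]<.175);q=L[k]
    if len(q): print(cam,"hook",len(q),q.min(0).round(4),q.max(0).round(4),np.percentile(q[:,2],[50,90,97]).round(4),np.median(q[:,:2],0).round(4))
    return im,W,c
E
python3 - <<'E'
from s4 import *
A=B-.065*t
m.move_ptp([*A,.27],Rd(ty)) if m.move_l([.47,-.1,.27],Rd(0),max_speed=.2) is None else m.move_ptp([*A,.27],Rd(ty))
hook("scene");hook("top")
m.move_l([*A,.205],max_speed=.1);m.dwell(.3)
print(m.current_ee_pos())
im,W,c=hook("scene")
u,v=proj(c,[*B,.09]).astype(int); cv2.imwrite("pics/c4.png",cv2.resize(im[v-60:v+60,u-70:u+70,::-1],(700,600)))
im,d,W,c=cloud("wrist"); p=rect(W,(.545,.60,.15,.3,.075,.10),"bow"); cv2.imwrite("pics/w4.png",im[:,:,::-1])
print(np.percentile(p[:,2],[5,50,95]),m.current_force(),m.current_time())
E
```

```text
scene hook 48 [-0.0141 -0.0034  0.1116] [0.0156 0.0048 0.1431] [0.1319 0.1401 0.1418] [-0.0049  0.0015]
[0.49880892 0.21670054 0.20538377]
scene hook 58 [-0.0114 -0.018   0.1133] [0.0297 0.019  0.1646] [0.1383 0.1612 0.1629] [-0.0001  0.0013]
bow 692 [0.5633 0.2234 0.089 ] [0.5633 0.2226 0.0078 0.0742 4.2474]
[0.08685448 0.08912231 0.09071257] [-0.8188539  -0.36422243 -3.32126571] 13.0167
```

View pics/c4.png

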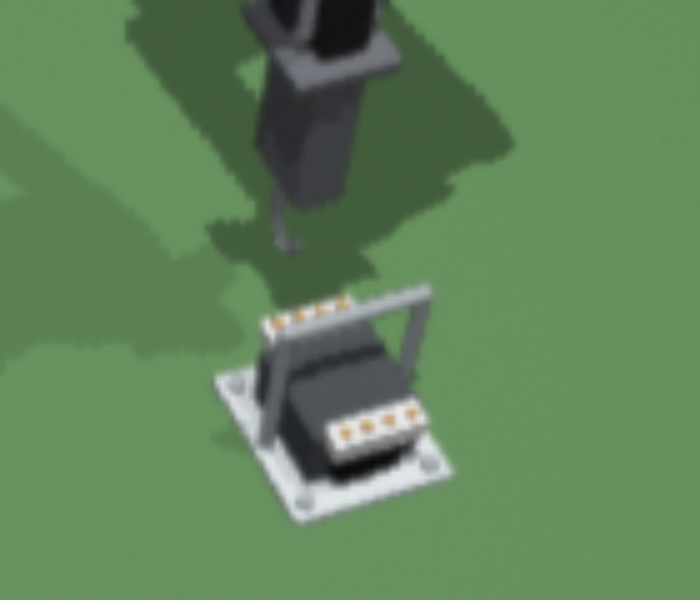

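View pics/w4.png

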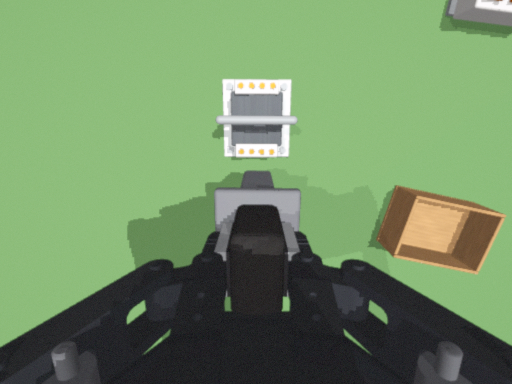

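The hook underside measures 0.143 below the TCP, as predicted, and the bar is centred ahead of it. In the wrist view the bar is at (257,120) with the scale below it at (258,205). In the crop the hook, at (285,240), is level with and behind the bar. Catching it now.

```bash
python3 - <<'E'
from s4 import *
A=B-.065*t
m.move_l([*(B-.0*t),.2035],max_speed=.06)
F=lambda:np.mean([m.current_force() for _ in range(5)],0)
print(m.current_ee_pos(),F())
for z in (.216,.222,.228,.236):
    m.move_l([*B,z],max_speed=.03); print(z,np.round(m.current_ee_pos(),4),F().round(2))
im,d,W,c=cloud("scene")
u,v=proj(c,[*B,.09]).astype(int); cv2.imwrite("pics/c5.png",cv2.resize(im[v-60:v+60,u-70:u+70,::-1],(700,600)))
print(m.current_time())
E
```

```text
[0.56315047 0.22251859 0.20353589] [ 0.43200608 -0.23870219 -1.33283097]
0.216 [0.5634 0.2225 0.2161] [ 0.64  0.21 -2.09]
0.222 [0.5635 0.2225 0.2222] [ 0.23 -0.51 -1.31]
0.228 [0.5634 0.2225 0.2281] [ 0.67  0.68 -2.47]
0.236 [0.5633 0.2225 0.236 ] [ 0.26 -0.04 -3.79]
15.9833
```

View pics/c5.png

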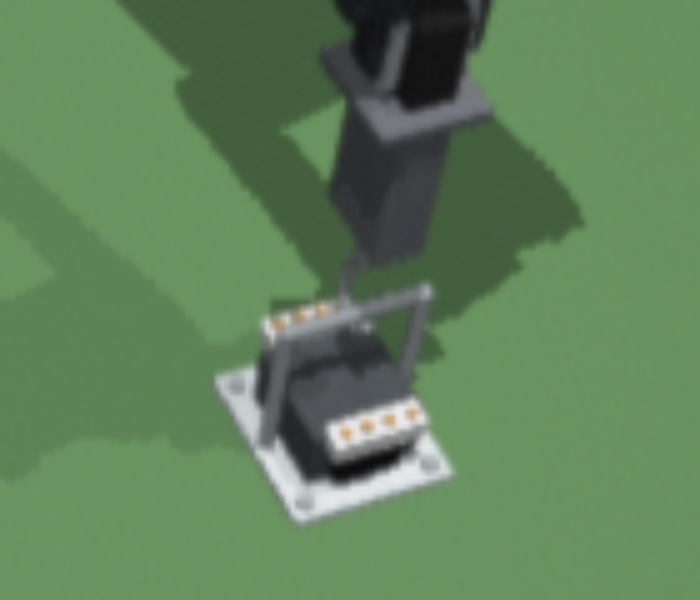

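Caught: the bar at (360,300) sits in the hook. I'll raise slowly, tracking the bow's height with the wrist camera to find lift-off.

```bash
cat >> s4.py <<'E'
n2=np.array([-t[1],t[0]])
def bowz(cam="wrist"):
    im,d,W,c=cloud(cam); W=W.reshape(-1,3); r=W[:,:2]-B
    a=r@t;b=abs(r@n2)
    k=(abs(a)<.009)&(b>.016)&(b<.036)&(W[:,2]>.07)&(W[:,2]<.125)
    k2=(abs(a)<.03)&(b>.016)&(b<.036)&(W[:,2]>.03)&(W[:,2]<.065)
    p=W[k]
    return np.median(p[:,2]) if len(p)>10 else np.nan, np.median(W[k2,2]) if k2.sum()>10 else np.nan, (p[:,:2].mean(0)-B) if len(p) else 0, len(p)
E
python3 - <<'E'
from s4 import *
F=lambda:np.mean([m.current_force() for _ in range(5)],0)
b0=bowz(); print(b0)
z=.236;hits=0;base=[b0[0]]
while z<.30:
    z+=.004; m.move_l([*B,z],max_speed=.02); b=bowz()
    print(round(z,3),round(m.current_ee_pos()[2],4),np.round(F()[2],2),np.round(b[0],4),np.round(b[1],4),np.round(b[2],4),b[3])
    if b[0]>np.median(base)+.004: break
    base.append(b[0])
print(m.current_time())
E
```

```text
(np.float64(0.08906327767307358), np.float64(0.0408895298991243), array([0.00078387, 0.00019324]), 271)
0.24 0.24 -4.12 0.0891 0.0409 [0.0009 0.0009] 268
0.244 0.244 -4.8 0.0888 0.0409 [ 0.001  -0.0002] 260
0.248 0.248 -4.8 0.0889 0.0409 [ 0.0009 -0.0001] 261
0.252 0.252 -5.26 0.0888 0.0408 [0.0006 0.001 ] 261
0.256 0.256 -6.44 0.0889 0.0408 [0.0008 0.0001] 250
0.26 0.26 -6.39 0.0891 0.0409 [0.0008 0.0018] 235
0.264 0.264 -6.83 0.0889 0.0409 [ 0.0008 -0.0009] 228
0.268 0.268 -8.13 0.0887 0.0409 [0.0008 0.0003] 242
0.272 0.272 -7.77 0.0901 0.0421 [0.0009 0.0006] 219
0.276 0.2761 -7.72 0.0958 0.0477 [ 0.0012 -0.001 ] 242
20.0333
```

```bash
python3 - <<'E'
from s4 import *
m.move_l([*B,.2805],max_speed=.02); m.dwell(.8)
r=[]
for _ in range(6):
    b=bowz(); r.append([b[0]-.0889,b[1]-.0409]); m.dwell(.08)
r=np.array(r);print(r.round(4)); h=r.mean()
dz=.0125-h; print(h,dz)
if abs(dz)>.0006: m.move_l([*B,.2805+dz],max_speed=.01); 
m.dwell(.8)
for _ in range(5):
    b=bowz(); print(np.round([b[0]-.0889,b[1]-.0409,*b[2]],4)); m.dwell(.1)
print(m.current_time(),m.current_ee_pos(),m.current_force(),m.current_joint_vel().__abs__().max())
E
```

```text
[[0.0083 0.0086]
 [0.0092 0.009 ]
 [0.0088 0.0088]
 [0.0087 0.0086]
 [0.0088 0.0087]
 [0.0089 0.0088]]
0.0087675483675954 0.0037324516324046004
[0.0126 0.0125 0.0009 0.001 ]
[0.0127 0.0125 0.0009 0.0009]
[0.0125 0.0124 0.0009 0.0009]
[0.0125 0.0125 0.0009 0.001 ]
[0.0125 0.0125 0.0009 0.0012]
24.0833 [0.56339188 0.22251505 0.28422001] [ 0.49441755 -0.18744055 -7.0016361 ] 0.00144428196210578
```

```bash
python3 - <<'E'
from s4 import *
m.dwell(2.3)
b=bowz(); print("end hold",b[0]-.0889)
m.move_l([*B,.264],max_speed=.014)
m.dwell(.4); print("down",np.round(bowz()[0],4))
m.move_l([*B,.225],max_speed=.04)
m.move_l([*B,.2037],max_speed=.03)
m.dwell(.2)
im,d,W,c=cloud("wrist"); p=rect(W,(.545,.60,.15,.3,.075,.10),"bow")
print(m.current_ee_pos(),m.current_force(),m.current_time())
m.move_l([*(B-.03*t),.2037],max_speed=.04)
print(m.current_force())
m.move_l([*(B-.07*t),.2037],max_speed=.1)
im,d,W,c=cloud("wrist"); p=rect(W,(.545,.60,.15,.3,.075,.10),"bow");rect(W,(.48,.67,.14,.32,.025,.055),"core")
im,d,W,c=cloud("scene")
u,v=proj(c,[*B,.09]).astype(int); cv2.imwrite("pics/c6.png",cv2.resize(im[v-60:v+60,u-70:u+70,::-1],(700,600)))
print(m.current_time())
E
```

```text
end hold 0.012454625622168577
down 0.0889
bow 175 [0.5663 0.2205 0.0869] [5.6600e-01 2.2310e-01 3.2000e-03 7.4600e-02 4.3196e+00]
[0.56343881 0.22253467 0.20383602] [ 0.35335995  0.30337871 -1.31288993] 30.7083
[-0.05956189 -0.83341385 -1.31448116]
bow 725 [0.5634 0.2227 0.089 ] [0.5633 0.2228 0.008  0.0753 4.5253]
core 3369 [0.5645 0.2229 0.0431] [0.5634 0.2227 0.0799 0.0559 4.9896]
32.2583
```

View pics/c6.png

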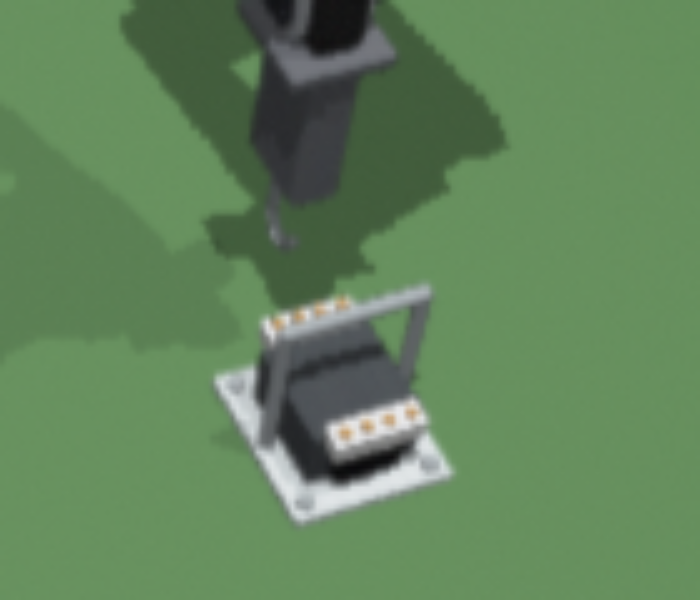

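The transformer is back upright in its place (same fit within 0.3 mm), and the hook at (283,240) is free of the bar. Returning the scale.

```bash
python3 - <<'E'
from s4 import *
sy=-.231;s=np.array([np.cos(sy),np.sin(sy)]);G=np.array([.5756,-.1966]);P=G-.085*s
m.move_l([*(B-.07*t),.27],max_speed=.15)
m.move_l([.47,-.1,.27],Rd(0),max_speed=.2)
m.move_l([*P,.235],Rd(sy),max_speed=.15); m.dwell(.3)
im,d,W,c=cloud("wrist")
e=np.array(m.current_ee_pos());T=np.array(m.current_tcp_rot());L=((W-e)@T).reshape(-1,3)
f=L[(abs(L[:,1])<.03)&(L[:,0]>0)&(L[:,0]<.035)&(L[:,2]>0)&(L[:,2]<.015)]
print("flange",f.min(0),f.max(0),np.median(f[:,2]),e)
rect(W,(.55,.75,-.3,-.1,.139,.150),"fork")
off=np.median(f[:,2])-.0056; print("slip",off,m.current_time())
if abs(off)<.004:
    z=.1595+.0125+off
    m.move_l([*P,z],max_speed=.1)
    print(m.current_force(),m.current_ee_pos())
    for k in (.04,0): m.move_l([*(G-k*s),z],max_speed=.07); print(k,np.round(m.current_force(),2),np.round(m.current_ee_pos(),4))
    im,d,W,c=cloud("scene");u,v=proj(c,[*G,.15]).astype(int); cv2.imwrite("pics/c7.png",cv2.resize(im[v-60:v+60,u-70:u+70,::-1],(700,600)))
print(m.current_time())
E
```

```text
flange [ 0.00218792 -0.02538311  0.00011689] [0.02798075 0.02493273 0.01275857] 0.006012423509234985 [ 0.49289252 -0.17683445  0.23527718]
fork 4681 [ 0.5993 -0.2007  0.1457] [ 5.95100e-01 -2.00800e-01  6.47000e-02  9.63000e-02  7.76405e+01]
slip 0.0004124235092349852 35.6667
[ 0.19403794  0.12151262 -2.11355991] [ 0.49316622 -0.17727602  0.17288872]
0.04 [-0.56 -0.41 -1.92] [ 0.5364 -0.1873  0.1723]
0 [-0.44  0.24 -1.33] [ 0.5753 -0.1965  0.1722]
38.0083
```

View pics/c7.png

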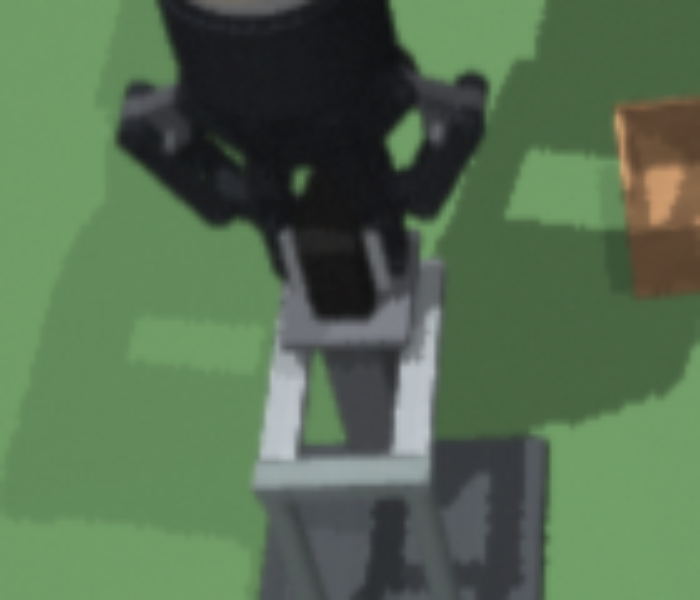

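The scale sits between the prongs, with the flange at (350,290) above the fork. I'll lower it, release and check.

```bash
python3 - <<'E'
from s4 import *
e=np.array(m.current_ee_pos());G=e[:2]
m.move_l([*G,.163],max_speed=.03)
z=.163
while z>.159:
    z-=.0006; m.move_l([*G,z],max_speed=.01); f=np.mean([m.current_force()[2] for _ in range(4)])
    print(round(z,4),round(f,2))
    if f>1.5: break
m.set_gripper(0.45); m.dwell(.2)
m.set_gripper(1.0)
m.move_l([*G,.22],max_speed=.08)
m.move_l([*(G-np.array([.03,-.007])),.33],max_speed=.15); m.dwell(.4)
im,d,W,c=cloud("wrist"); cv2.imwrite("pics/w8.png",im[:,:,::-1])
rect(W,(.5,.65,-.3,-.1,.190,.215),"grip")
p=rect(W,(.5,.75,-.3,-.1,.1495,.158),"flange");print(np.percentile(p[:,2],[5,50,95]))
im,d,W,c=cloud("scene");u,v=proj(c,[*G,.12]).astype(int); a=cv2.resize(im[v-60:v+60,u-70:u+70,::-1],(400,343))
im,d,W,c=cloud("top"); u,v=proj(c,[.57,0,.1]).astype(int);b=cv2.resize(im[90:300,100:400,::-1],(400,280))
b=cv2.copyMakeBorder(b,0,63,0,0,cv2.BORDER_CONSTANT);cv2.imwrite("pics/c8.png",np.hstack([a,b]))
print(m.current_time())
E
```

```text
0.1624 -1.51
0.1618 -1.45
0.1612 -0.48
0.1606 -1.45
0.16 -1.52
0.1594 4.08
grip 983 [ 0.5759 -0.1964  0.1993] [ 5.75200e-01 -1.96300e-01  2.37000e-02  4.15000e-02  7.68104e+01]
flange 1065 [ 0.5796 -0.1975  0.1538] [ 5.75100e-01 -1.96300e-01  4.99000e-02  5.46000e-02  7.66857e+01]
[0.15247059 0.15379764 0.15503604]
43.3667
```

View pics/c8.png

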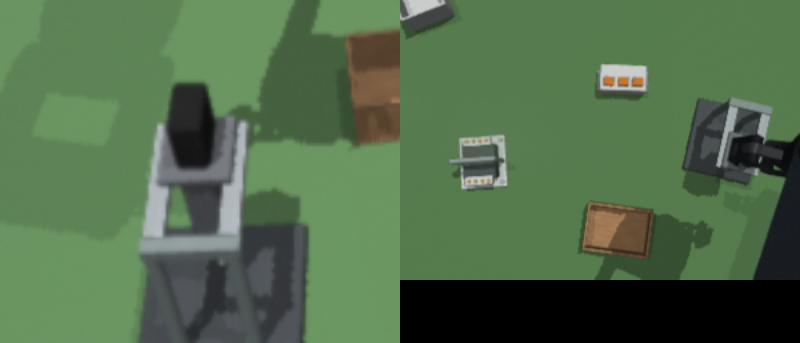

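The scale hangs upright and free in its fork (left crop, (195,140)), within about 1 mm of its original place. The transformer, carton and terminals are where they were.

```bash
python3 -c "
from bench import manip as m
print(m.sign_off(), m.current_time())"
```

```text
the job is handed in; nothing more can be done
the job is handed in; nothing more can be done
```

I weighed the transformer hanging 12.5 mm clear of the bench for over 2 s (about 0.6 kg, estimated from how far the scale's spring stretched), set it back upright in its place, and hung the scale in its stand again; the job was handed in at about 43 s.

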